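# Set out the turned candlesticks by height on the drying board

## Task

The freshly oiled set of turned candlesticks is to dry as a row so that its even steps in height can be checked. Leave the tallest where it stands at the end of the drying board and set the other four beside it on the free cork pads, one upright and centred on each pad, so that the row steps down steadily from the tallest to the shortest at the far end. Do not knock any of them over.

Things in the scene. Friction and masses are not known exactly. Their poses are not given: they have to be found in the camera images.
- stick_155: loose turned candlestick of pale wood, the second tallest of the five: 155 mm tall, about 125 g, foot 62 mm in diameter and 9 mm high, stem up to 27 mm thick, topmost 34 mm a plain cup 38 mm in diameter (grip it from outside) with a brass-rimmed candle hole. Starts upright on the bench. Origin: centre of the foot's underside; z up its axis; round, yaw is meaningless
- stick_130: loose turned candlestick of pale wood, the middle one by height of the five: 130 mm tall, about 105 g, foot 58 mm in diameter and 9 mm high, stem up to 27 mm thick, topmost 34 mm a plain cup 38 mm in diameter (grip it from outside) with a brass-rimmed candle hole. Starts upright on the bench. Origin: centre of the foot's underside; z up its axis; round, yaw is meaningless
- stick_105: loose turned candlestick of pale wood, the second shortest of the five: 105 mm tall, about 85 g, foot 54 mm in diameter and 9 mm high, stem up to 27 mm thick, topmost 34 mm a plain cup 38 mm in diameter (grip it from outside) with a brass-rimmed candle hole. Starts upright on the bench. Origin: centre of the foot's underside; z up its axis; round, yaw is meaningless
- stick_80: loose turned candlestick of pale wood, the shortest of the five: 80 mm tall, about 65 g, foot 50 mm in diameter and 9 mm high, stem up to 27 mm thick, topmost 34 mm a plain cup 38 mm in diameter (grip it from outside) with a brass-rimmed candle hole. Starts upright on the bench. Origin: centre of the foot's underside; z up its axis; round, yaw is meaningless
- tallest: the tallest candlestick of the set, same make and wood, 180 mm tall, foot 66 mm in diameter; loose, it already stands on the cork pad at one end of the drying board (either end) and stays there. Origin: centre of the underside of the foot; z up
- pad1: one of the four free cork pads in the row on the drying board, a disc 80 mm in diameter and 4 mm thick, fixed on the board; which of the four places this one has differs from start to start. Origin: centre of its underside, 18 mm above the bench; its upper face is 22 mm above the bench
- pad2: one of the four free cork pads in the row on the drying board, a disc 80 mm in diameter and 4 mm thick, fixed on the board; which of the four places this one has differs from start to start. Origin: centre of its underside, 18 mm above the bench; its upper face is 22 mm above the bench
- pad3: one of the four free cork pads in the row on the drying board, a disc 80 mm in diameter and 4 mm thick, fixed on the board; which of the four places this one has differs from start to start. Origin: centre of its underside, 18 mm above the bench; its upper face is 22 mm above the bench
- pad4: one of the four free cork pads in the row on the drying board, a disc 80 mm in diameter and 4 mm thick, fixed on the board; which of the four places this one has differs from start to start. Origin: centre of its underside, 18 mm above the bench; its upper face is 22 mm above the bench
- board: plywood drying board lying fixed on the bench, 100 mm wide (its x), 460 mm long (its y), 18 mm thick. It carries five cork pads in a straight row along its y axis, 90 mm from centre to centre, the middle one at the board's centre; one end pad bears the tallest candlestick. Origin: centre of its underside
Not all that is in view belongs to the job. What is shaped like the stick_105 but purple is not meant. What is shaped like the stick_130 but blue or turquoise is not meant.

How it is judged:
By the outcome, as a careful person would: the job done as asked, in the order asked, and still so for the second after the job is handed in, with the robot touching nothing.
It also fails if it takes over 120 s, if anything falls off the work surface, if the arm or the gripper's body presses on something with over 40 N, if the wrist force passes 120 N, or if a joint passes its speed limit or range.

## Robot

A 7-joint arm with a two-finger parallel gripper is mounted at the origin on the work surface. World frame = base frame: x ahead of the robot, y to its left, z up, the work surface at z = 0. Lengths are in m, angles in rad, forces in N, time in s.
With the tool pointing down it reaches from about 0.4 to 0.875 m from the base axis. Payload 19.3 kg.
Tool frame: the origin (TCP) lies at the very end of the fingers, on their centre line; the grasp point (between the pads) lies 19 mm behind it; z points along the fingers, y is the direction in which the jaws open and shut (so a half turn about z gives the same grasp; the last joint's range is limited). The gripper opens to 85 mm and grips with 20 to 120 N. Pads are 22 mm wide; open, the fingers measure 114 mm over their backs; the gripper's body (76 mm by 85 mm) begins 54 mm behind the grasp point. The pads swing forward as they close: fully open they stand 13 mm farther back than shut.
Start: joints at [-1.261, 0.521, -0.036, 1.599, 0.021, 1.021, -0.113], TCP at [0.232, 0.58, 0.231] pointing down, gripper open.
Joint ranges: [-2.91, 2.91], [-0.3, 2.13], [-1.5, 1.42], [0.17, 2.43], [-1.26, 4.41], [0.16, 1.93], [-2.52, 2.52]. Speed limits (rad/s): [1.89, 1.89, 2.39, 2.39, 3.01, 3.01, 3.01].

## Interface

Orientations are given as [roll, pitch, yaw] about the fixed x, y, z axes, in that order (R = Rz(yaw) Ry(pitch) Rx(roll)).
In Python, from workcell import bot gives the robot as it stands.
- The arm moves only by the tool carry_out, never from a script. Its argument "targets" is a list of rows, each a list of 7 numbers: the shift along the tool's x, y, z in mm, then the turn, a rotation vector about the tool's x, y, z in units of 6 degrees (1.0 is 6 degrees), then the closure in counts, from 0 (fully open) to 255 (shut). A call has 1 to 5 rows; each row shifts and turns the commanded pose from where the row before left it, along the tool's axes as they then stand; what a row does not reach is not made up. A row lasts 1/12 s, in which the tool goes at most 41.7 mm and 7.16 degrees, less where a joint would pass 70% of its speed; a pose out of reach is approached as far as the arm can. A call is refused whole if a number of a shift passes 41.7 or a number of a turn 1, either way. A call with a gripper value outside its range is refused whole. The fingers move at their own pace and stop on an object; "force" is the grip in N (left out, the last holds). Time passes only in rows, so rows that do not move let the fingers close. It gives the time, the measured TCP pose, the force and the opening at its end, in the units of the state.
- bot.observe(): the state, without advancing time (a new reading comes with each control period).
- bot.grab_frame(name): name is "scene" or "top"; returns a dict with "color" (480x640x3 uint8, red, green, blue), "z_map" (480x640 float32, m along the optical axis (not along the pixel's ray), 0 where there is no reading), "K" (3x3 intrinsics, pixels), "cam_to_world" (4x4, takes a point from camera to world coordinates). Camera axes: x right, y down, z forward; pixel columns grow to the right and rows downward; lengths in m; the calibration is good to about 2 mm. A picture is of the moment at which its call begins.
- bot.job_done(): hands the job in, once; it reports no verdict.
The state is a dict: "clock": time; "qpos": joint angles; "qd": joint speeds; "joint_efforts": joint torques, N m; "position": TCP position; "tool_rot": TCP orientation; "force": force on the tool from outside, world axes, zero at the start; "moment": the same for the moment, N m; "grip_width": finger opening in m.
Only numpy, scipy, OpenCV 4.12 (cv2) and the standard library are available. Lean on these libraries where they do the work, as an engineer would, in place of code of your own. Each camera call takes 0.05 s, during which the arm holds its last target. There are 200 camera calls.

## Working session

There is one attempt and no reset: what is moved stays moved. The work goes in short steps, Python scripts to look and compute and a tool call to move; the robot and the scene stay as the last step left them, time stands still between calls to the robot, and variables do not carry over. Pictures are saved under pics/ and viewed, about 12 in all and at most 16, crops included, and the job is handed in when it is done.

Besides the shell and the picture viewer there is one more tool, called after "Call:" as name(argument=value, ...) on one line, values as JSON. carry_out: Moves the arm, as the interface text tells. Its arguments: {"type":"object","properties":{"targets":{"type":"array","items":{"type":"array","items":{"type":"number"}}},"force":{"type":"number"}},"required":["targets"]}

```bash
mkdir -p pics; ls
python3 - <<'E'
from workcell import bot
import cv2,numpy as np
print(bot.observe())
for n in("scene","top"):
    f=bot.grab_frame(n); cv2.imwrite(f"pics/{n}0.png",f["color"][:,:,::-1]); np.savez(f"{n}0.npz",**f)
    print(n,f["K"],f["cam_to_world"])
E
```

```text
pics
{'clock': 0.0, 'qpos': array([-1.26120467,  0.5219913 , -0.0363311 ,  1.60001034,  0.02118622,
        1.02111689, -0.11280566]), 'qd': array([-0.00300768,  0.00214271, -0.00092221,  0.00102179,  0.00023823,
       -0.00026182, -0.00049749]), 'joint_efforts': array([ 1.42465691e-03, -9.27094245e+01,  1.98051922e+00, -3.69940317e+01,
        1.79453212e-02,  8.06627126e-03, -8.53729375e-06]), 'position': array([0.23160577, 0.58013044, 0.23073901]), 'tool_rot': array([-3.14045333e+00,  6.90556102e-05,  2.76178144e+00]), 'force': array([ 0.03453719, -0.66579454, -0.72876939]), 'moment': array([ 0.0025409 , -0.01892407,  0.04672055]), 'grip_width': 0.08550326852493438}
scene [[519.06131462   0.         322.39991289]
 [  0.         519.06131462 234.45402249]
 [  0.           0.           1.        ]] [[ 0.87492001  0.33860031 -0.34621497  0.94427728]
 [ 0.48425481 -0.60656189  0.63053941 -0.77109502]
 [ 0.00350004 -0.71932781 -0.69466197  0.88749437]
 [ 0.          0.          0.          1.        ]]
top [[465.69328438   0.         317.45744105]
 [  0.         465.69328438 248.93738809]
 [  0.           0.           1.        ]] [[-0.0214041  -0.99250184  0.120341    0.359724  ]
 [-0.99974228  0.02033707 -0.01008802 -0.00300681]
 [ 0.00756499 -0.12052592 -0.99268136  1.34191743]
 [ 0.          0.          0.          1.        ]]
```

View pics/scene0.png

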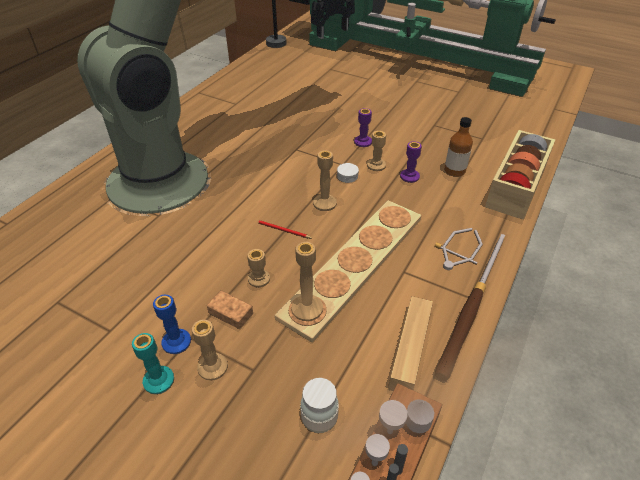

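View pics/top0.png

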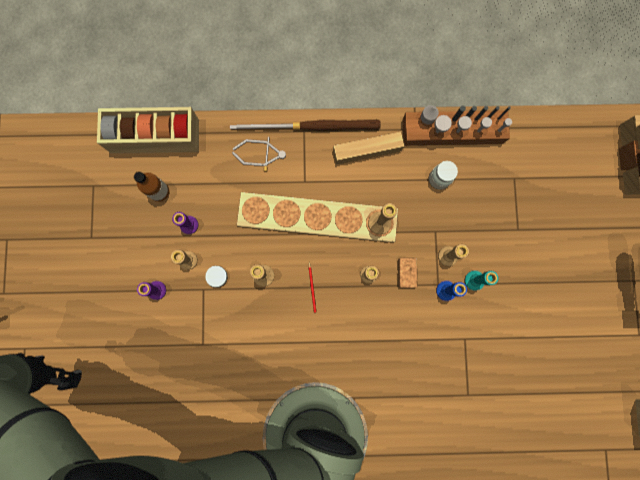

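Scene view: the tallest stands at (307,280), with 155 at (325,180), 105 at (378,150), 80 at (257,268) and 130 at (207,350). In the top view these are tallest (388,215), 155 (260,272), 105 (181,258), 80 (370,272), 130 (458,253). The free pads are at about (256,210), (287,213), (318,216) and (348,219).

```bash
cat > h.py <<'E'
import numpy as np,cv2
def cloud(f):
    z=f["z_map"]; K=f["K"]; v,u=np.mgrid[:480,:640]
    p=np.stack([(u-K[0,2])*z/K[0,0],(v-K[1,2])*z/K[1,1],z],-1)
    T=f["cam_to_world"]; P=p@T[:3,:3].T+T[:3,3]; P[z==0]=np.nan; return P
def ray(f,uv,h):
    K=f["K"];T=f["cam_to_world"]; d=T[:3,:3]@np.array([(uv[0]-K[0,2])/K[0,0],(uv[1]-K[1,2])/K[1,1],1])
    return (T[:3,3]+d*(h-T[2,3])/d[2])[:2]
def sticktop(f,P,c,h,r=.05):
    "centre of top rim: mask near height h around rough c, then ray from its min circle centre"
    m=(np.abs(P[...,2]-h)<.008)&(np.hypot(P[...,0]-c[0],P[...,1]-c[1])<r)
    pts=np.argwhere(m)[:,::-1].astype(np.float32)
    if len(pts)<8: return None
    uv,rad=cv2.minEnclosingCircle(pts)
    q=P[m]; return ray(f,uv,h),rad,len(pts),(q[:,:2].min(0)+q[:,:2].max(0))/2
E
python3 - <<'E'
from h import *
F={n:np.load(n+"0.npz") for n in("scene","top")}
C={n:cloud(F[n]) for n in F}
top=C["top"]
for n,uv,h in(("155",(259,271),.155),("105",(179,258),.105),("80",(371,272),.08),("130",(460,252),.13),("tallest",(389,211),.202)):
    c=ray(F["top"],uv,h)
    print(n,c.round(3),*[sticktop(F[k],C[k],c,h) for k in F])
    q=top[uv[1]-12:uv[1]+12,uv[0]-12:uv[0]+12,2]; print("  max z",np.nanmax(q))
f=F["top"]; hsv=cv2.cvtColor(f["color"],cv2.COLOR_RGB2HSV)
for uv in((256,210),(287,213),(318,216),(348,219)):
    print("hsv",hsv[uv[1],uv[0]],top[uv[1],uv[0]])
    m=cv2.inRange(hsv,(0,90,60),(14,255,255)); 
    sub=np.zeros_like(m); cv2.circle(sub,uv,20,255,-1); m&=sub
    m=cv2.morphologyEx(m,cv2.MORPH_OPEN,np.ones((3,3)))
    cs=max(cv2.findContours(m,0,2)[0],key=cv2.contourArea); (cu,cv_),r=cv2.minEnclosingCircle(cs); e=cv2.fitEllipse(cs)
    print(uv,(cu,cv_),r,e,ray(f,e[0],.022).round(4),ray(f,(cu,cv_),.022).round(4))
E
```

```text
155 [0.45  0.135] (array([0.45257653, 0.13461578]), 7.452084064483643, 135, array([0.45067645, 0.13792313])) (array([0.4496383, 0.1404917]), 7.477169990539551, 134, array([0.4500586 , 0.14036013]))
  max z 0.1623904097980413
105 [0.493 0.354] (array([0.5001815 , 0.35038191]), 6.96429443359375, 112, array([0.49876901, 0.35471101])) (array([0.49833305, 0.35637006]), 7.280210018157959, 127, array([0.49877664, 0.35672923]))
  max z 0.11210406835481601
80 [ 0.447 -0.16 ] (array([ 0.44866719, -0.16559586]), 8.768241882324219, 185, array([ 0.44746531, -0.16355023])) (array([ 0.44641331, -0.16086666]), 6.950597286224365, 115, array([ 0.44550026, -0.16124347]))
  max z 0.08731190869204553
130 [ 0.491 -0.389] (array([ 0.49806911, -0.39736101]), 10.986492156982422, 287, array([ 0.49632282, -0.3958786 ])) (array([ 0.49453126, -0.39258561]), 7.324862957000732, 126, array([ 0.49505248, -0.39257384]))
  max z 0.13646515120509028
tallest [ 0.59  -0.195] (array([ 0.59471231, -0.20007062]), 10.20203971862793, 250, array([ 0.59378608, -0.1974483 ])) (array([ 0.59236679, -0.19417026]), 7.667919158935547
[... 328 characters left out ...]
hsv [ 14 145 214] [0.62589074 0.06909772 0.02153054]
(287, 213) (295.0, 217.5) 7.632268905639648 ((294.8742980957031, 217.89675903320312), (4.073660850524902, 15.659590721130371), 29.689905166625977) [0.611  0.0466] [0.6122 0.0462]
hsv [ 14 146 211] [ 0.61480932 -0.01999948  0.02420577]
(318, 216) (309.5, 216.5) 5.147915363311768 ((309.4664306640625, 216.565185546875), (3.592925786972046, 10.809836387634277), 66.86296844482422) [0.6141 0.0046] [0.6143 0.0045]
hsv [ 14 146 195] [ 0.60355145 -0.10569786  0.02840254]
(348, 219) (344.5, 222.0) 10.259242057800293 ((345.4577941894531, 222.8072509765625), (12.86229133605957, 16.54358673095703), 139.7931671142578) [ 0.5938 -0.0986] [ 0.5962 -0.0959]
```

Call:
carry_out(targets=[[0,0,-41,0,0,0,60],[0,0,-41,0,0,0,60]], force=40)

```text
clock: 0.27
position: [0.2313, 0.5793, 0.3123]
tool_rot: [-3.137, 0.0, 2.762]
force: [-0.2, 0.9, 0.5]
grip_width: 0.0658
```

```bash
cat >> h.py <<'E'
from scipy.spatial.transform import Rotation as R
def plan(wps,state,step=38):
    "rows of tool-frame shifts/turns (rounded) through waypoints (x,y,z,yaw), all tool-down"
    p=np.array(state["position"])*1000; r=R.from_euler("xyz",state["tool_rot"]); k=0
    for x,y,z,yaw in wps:
        t=np.array([x,y,z])*1000; g=R.from_euler("xyz",[np.pi,0,yaw])
        rv=(r.inv()*g).as_rotvec(degrees=True)/6
        n=int(max(np.ceil(np.linalg.norm(t-p)/step),np.ceil(np.abs(rv).max()/.98),1))
        print("->",(x,y,z,round(yaw,3)))
        for i in range(n):
            d=np.round(r.inv().apply((t-p)/(n-i))).astype(int); w=np.round((r.inv()*g).as_rotvec(degrees=True)/6/(n-i),2)
            p=p+r.apply(d); r=r*R.from_rotvec(w*6,degrees=True)
            print(k,[*d.tolist(),*w.tolist()]); k+=1
E
python3 - <<'E'
from h import *
from workcell import bot
f=np.load("top0.npz"); hsv=cv2.cvtColor(f["color"],cv2.COLOR_RGB2HSV); P=cloud(f)
print(hsv[197,245],hsv[238,390],hsv[228,333],hsv[202,272])
m=cv2.inRange(hsv,(0,115,60),(17,255,255)); m[:190]=0;m[240:]=0;m[:,:236]=0;m[:,:][:,398:]=0
m=cv2.morphologyEx(m,cv2.MORPH_OPEN,np.ones((3,3)))
for c in cv2.findContours(m,0,2)[0]:
    if cv2.contourArea(c)<200: continue
    e=cv2.fitEllipse(cv2.convexHull(c)); print(cv2.contourArea(c),e,ray(f,e[0],.022).round(4))
cv2.imwrite("pics/m.png",cv2.resize(np.hstack([m[185:245,230:405]]),None,fx=4,fy=4,interpolation=0))
plan([(.450,.139,.30,1.45)],bot.observe())
E
```

```text
[ 28  88 225] [ 24  98 224] [ 29  84 224] [ 26  94 222]
732.0 ((270.44158935546875, 234.8477783203125), (13.797791481018066, 140.267578125), 93.13075256347656) [0.5631 0.1173]
533.0 ((348.2368469238281, 219.5639190673828), (26.536968231201172, 27.0155029296875), 94.48644256591797) [ 0.6031 -0.1068]
529.5 ((317.20098876953125, 216.23292541503906), (26.453231811523438, 26.982341766357422), 73.36054229736328) [ 0.6146 -0.0177]
535.0 ((286.22637939453125, 213.1739044189453), (26.512727737426758, 27.039836883544922), 76.20218658447266) [0.6253 0.0713]
531.0 ((255.1011962890625, 210.00851440429688), (26.599584579467773, 27.020532608032227), 70.99093627929688) [0.6364 0.1608]
1348.5 ((414.0008544921875, 198.85690307617188), (16.165157318115234, 338.9618225097656), 92.7471923828125) [ 0.6602 -0.2992]
-> (0.45, 0.139, 0.3, 1.45)
0 [-28, -25, 1, -0.0, 0.0, 0.96]
1 [-31, -22, 1, -0.0, 0.0, 0.96]
2 [-33, -19, 1, -0.0, 0.0, 0.96]
3 [-34, -16, 1, -0.0, 0.0, 0.96]
4 [-36, -12, 1, -0.0, 0.0, 0.97]
5 [-37, -9, 1, -0.0, 0.01, 0.96]
6 [-37, -5, 1, -0.0, 0.0, 0.97]
7 [-38, -1, 1, -0.0, 0.01, 0.96]
8 [-38, 3, 1, -0.01, 0.0, 0.97]
9 [-37, 7, 1, -0.0, 0.01, 0.96]
10 [-36, 10, 1, -0.01, 0.0, 0.97]
11 [-35, 14, 1, -0.0, 0.01, 0.96]
12 [-34, 18, 2, -0.01, 0.0, 0.97]
```

Call:
carry_out(targets=[[-28,-25,1,0,0,0.96,60],[-31,-22,1,0,0,0.96,60],[-33,-19,1,0,0,0.96,60],[-34,-16,1,0,0,0.96,60],[-36,-12,1,0,0,0.97,60]])

```text
clock: 0.68
position: [0.3167, 0.4094, 0.3081]
tool_rot: [-3.141, -0.0, 2.253]
force: [0.3, 1.2, 0.3]
grip_width: 0.065
```

Call:
carry_out(targets=[[-37,-9,1,0,0,0.96,60],[-37,-5,1,0,0,0.97,60],[-38,-1,1,0,0,0.96,60],[-38,3,1,0,0,0.97,60],[-37,7,1,0,0,0.96,60]])

```text
clock: 1.1
position: [0.4004, 0.2398, 0.3033]
tool_rot: [-3.142, -0.0, 1.748]
force: [0.6, 0.7, 0.5]
grip_width: 0.0654
```

Call:
carry_out(targets=[[-36,10,1,0,0,0.97,60],[-35,14,1,0,0,0.96,60],[-34,18,2,0,0,0.97,60],[0,0,0,0,0,0,60],[0,0,0,0,0,0,60]])

```text
clock: 1.52
position: [0.451, 0.1382, 0.2991]
tool_rot: [-3.141, 0.001, 1.446]
force: [-0.2, 0.3, 0.5]
grip_width: 0.0653
```

Run:
```python
from h import *
from workcell import bot
s=bot.observe();print(s["qpos"].round(2),s["position"],s["tool_rot"])
plan([(.450,.139,.20,1.447),(.450,.139,.117,1.447)],s,35)
```

```text
[-0.77  0.21  0.42  1.92 -0.1   1.04 -0.44] [0.45104529 0.1382408  0.29914194] [-3.14143343e+00  5.15065734e-04  1.44581243e+00]
-> (0.45, 0.139, 0.2, 1.447)
0 [0, 0, 33, -0.0, 0.0, -0.0]
1 [0, -1, 33, -0.0, 0.0, -0.01]
2 [1, 0, 33, -0.0, 0.0, -0.0]
-> (0.45, 0.139, 0.117, 1.447)
3 [0, 0, 28, -0.0, 0.0, -0.0]
4 [0, 0, 28, -0.0, 0.0, -0.0]
5 [0, 0, 27, -0.0, 0.0, -0.0]
```

Call:
carry_out(targets=[[0,0,33,0,0,0,60],[0,-1,33,0,0,0,60],[1,0,33,0,0,0,60],[0,0,20,0,0,0,60],[0,0,20,0,0,0,60]])

```text
clock: 1.93
position: [0.4487, 0.142, 0.1586]
tool_rot: [-3.14, 0.001, 1.452]
force: [1.2, 0.4, -0.8]
grip_width: 0.0653
```

Call:
carry_out(targets=[[0,0,20,0,0,0,60],[0,0,20,0,0,0,60],[0,0,3,0,0,0,60],[0,0,0,0,0,0,90],[0,0,0,0,0,0,110]])

```text
clock: 2.35
position: [0.4498, 0.1416, 0.1179]
tool_rot: [-3.142, -0.0, 1.451]
force: [-0.5, -0.4, -0.1]
grip_width: 0.0484
```

Call:
carry_out(targets=[[0,0,0,0,0,0,130],[0,0,0,0,0,0,150],[0,0,0,0,0,0,180],[0,0,0,0,0,0,180],[0,0,0,0,0,0,180]])

```text
clock: 2.77
position: [0.45, 0.1416, 0.1184]
tool_rot: [3.141, -0.001, 1.45]
force: [-3.1, 0.2, 8.4]
grip_width: 0.0375
```

Run:
```python
from h import *
from workcell import bot
s=bot.observe()
plan([(.450,.1416,.19,1.447),(.603,-.106,.19,1.447),(.603,-.106,.145,1.447)],s,30)
```

```text
-> (0.45, 0.1416, 0.19, 1.447)
0 [0, 0, -24, 0.0, -0.0, 0.01]
1 [0, 0, -24, 0.0, -0.01, 0.01]
2 [0, 0, -24, 0.01, -0.0, 0.01]
-> (0.603, -0.106, 0.19, 1.447)
3 [-23, 18, 0, -0.0, -0.0, -0.0]
4 [-23, 18, 0, -0.0, -0.0, -0.0]
5 [-23, 18, 0, -0.0, -0.0, -0.0]
6 [-23, 18, 0, -0.0, -0.0, -0.0]
7 [-22, 18, 0, -0.0, -0.0, -0.0]
8 [-23, 19, 0, -0.0, -0.0, -0.0]
9 [-22, 18, 0, -0.0, -0.0, -0.0]
10 [-23, 19, 0, -0.0, -0.0, -0.0]
11 [-22, 18, 0, -0.0, -0.0, -0.0]
12 [-23, 19, 0, -0.0, -0.0, -0.0]
-> (0.603, -0.106, 0.145, 1.447)
13 [0, 0, 23, -0.0, -0.0, -0.0]
14 [0, 0, 22, -0.0, -0.0, -0.0]
```

Call:
carry_out(targets=[[0,0,-24,0,0,0,180],[0,0,-24,0,0,0,180],[0,0,-24,0,0,0,180],[-12,9,0,0,0,0,180],[-23,18,0,0,0,0,180]])

```text
clock: 3.18
position: [0.4723, 0.1056, 0.1914]
tool_rot: [3.139, -0.003, 1.454]
force: [1.1, 0.4, -2.0]
grip_width: 0.0372
```

Call:
carry_out(targets=[[-23,18,0,0,0,0,180],[-23,18,0,0,0,0,180],[-23,18,0,0,0,0,180],[-22,18,0,0,0,0,180],[-23,19,0,0,0,0,180]])

```text
clock: 3.6
position: [0.5495, -0.0221, 0.1903]
tool_rot: [3.141, -0.001, 1.45]
force: [0.9, -0.9, -1.0]
grip_width: 0.0372
```

Call:
carry_out(targets=[[-22,18,0,0,0,0,180],[-23,19,0,0,0,0,180],[-22,18,0,0,0,0,180],[-23,19,0,0,0,0,180],[-12,9,0,0,0,0,180]])

```text
clock: 4.02
position: [0.6202, -0.1356, 0.1903]
tool_rot: [3.14, 0.001, 1.448]
force: [-0.2, -0.3, -0.9]
grip_width: 0.0374
```

Call:
carry_out(targets=[[0,0,0,0,0,0,180],[0,0,0,0,0,0,180]])

```text
clock: 4.18
position: [0.6189, -0.133, 0.1898]
tool_rot: [3.141, 0.0, 1.448]
force: [-0.3, 0.2, -0.7]
grip_width: 0.0372
```

Run:
```python
from h import *
from workcell import bot
s=bot.observe(); f=bot.grab_frame("scene"); cv2.imwrite("pics/s1.png",cv2.resize(f["color"][130:370,180:500,::-1],None,fx=2,fy=2))
plan([(.603,-.106,.147,1.447)],s,25)
```

```text
-> (0.603, -0.106, 0.147, 1.447)
0 [8, -6, 14, 0.0, 0.0, 0.0]
1 [8, -7, 14, 0.0, 0.0, 0.01]
2 [9, -6, 15, 0.0, 0.0, 0.0]
```

View pics/s1.png

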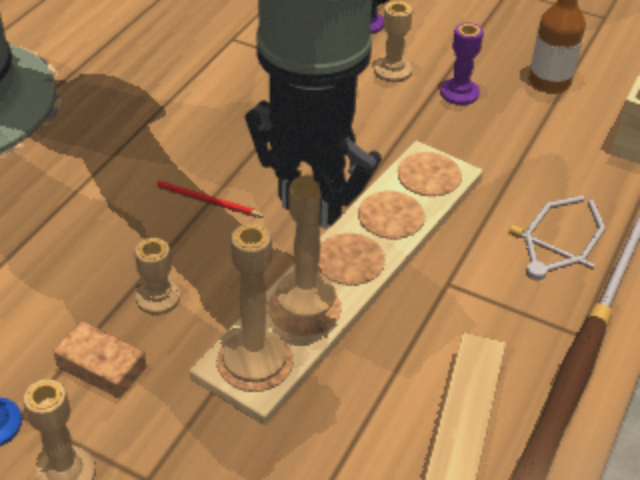

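The stick hangs upright at about (300,260) in the crop, clear of the tallest at (252,300). I overshot by about 30 mm, so I'm correcting that while lowering.

Call:
carry_out(targets=[[8,-6,4,0,0,0,180],[9,-7,10,0,0,0,180],[8,-6,14,0,0,0,180],[0,0,14,0,0,0,180],[0,0,0,0,0,0,180]])

```text
clock: 4.65
position: [0.6014, -0.1026, 0.1453]
tool_rot: [-3.138, -0.001, 1.452]
force: [-0.7, -0.3, -1.5]
grip_width: 0.0372
```

Call:
carry_out(targets=[[0,0,3,0,0,0,180],[0,0,3,0,0,0,180],[0,0,0,0,0,0,180]])

```text
clock: 4.9
position: [0.6031, -0.1051, 0.1415]
tool_rot: [3.141, -0.0, 1.45]
force: [-0.3, 0.7, -2.2]
grip_width: 0.0371
```

Call:
carry_out(targets=[[0,0,1,0,0,0,180],[0,0,1,0,0,0,180],[0,0,0,0,0,0,180],[0,0,0,0,0,0,180]])

```text
clock: 5.23
position: [0.6034, -0.1055, 0.1405]
tool_rot: [3.14, -0.0, 1.449]
force: [-3.3, 0.9, 12.7]
grip_width: 0.0373
```

Call:
carry_out(targets=[[0,0,-1,0,0,0,140],[0,0,0,0,0,0,125],[0,0,0,0,0,0,110],[0,0,0,0,0,0,90],[0,0,0,0,0,0,60]])

```text
clock: 5.65
position: [0.6031, -0.1053, 0.1402]
tool_rot: [-3.142, 0.0, 1.45]
force: [-0.6, -0.2, 0.2]
grip_width: 0.0649
```

Call:
carry_out(targets=[[0,0,0,0,0,0,60],[0,0,-15,0,0,0,60],[0,0,-25,0,0,0,60],[0,0,-38,0,0,0,60],[0,0,-38,0,0,0,60]])

```text
clock: 6.07
position: [0.6024, -0.1053, 0.2571]
tool_rot: [-3.14, 0.0, 1.449]
force: [-0.4, -0.3, 0.9]
grip_width: 0.0652
```

Call:
carry_out(targets=[[0,0,-38,0,0,0,60],[0,0,0,0,0,0,60]])

```text
clock: 6.23
position: [0.6053, -0.1062, 0.3014]
tool_rot: [3.133, -0.0, 1.449]
force: [1.2, -0.1, 0.7]
grip_width: 0.0652
```

Run:
```python
from h import *
from workcell import bot
s=bot.observe(); print(s["qpos"].round(2),s["position"])
for n in("scene","top"):
    f=bot.grab_frame(n); cv2.imwrite(f"pics/{n}2.png",f["color"][:,:,::-1]); P=cloud(f)
    for k,c,h in(("155",(.603,-.107),.177),("tallest",(.592,-.196),.202),("130",(.495,-.393),.13)): print(n,k,sticktop(f,P,c,h))
plan([(.50,-.25,.30,1.1),(.4965,-.393,.30,.85),(.4965,-.393,.16,.85)],s,38)
```

```text
[-0.22  0.47  0.43  1.57 -0.21  1.14  0.14] [ 0.60526744 -0.10622323  0.30140807]
scene 155 (array([ 0.60535017, -0.11145728]), 9.408223152160645, 217, array([ 0.60404914, -0.10762563]))
scene tallest (array([ 0.59432152, -0.19954132]), 10.171256065368652, 250, array([ 0.59260883, -0.19699454]))
scene 130 (array([ 0.49806911, -0.39736101]), 10.986492156982422, 282, array([ 0.49608452, -0.39577723]))
top 155 None
top tallest None
top 130 (array([ 0.4947331 , -0.39227807]), 7.466143608093262, 131, array([ 0.4949585 , -0.39360013]))
-> (0.5, -0.25, 0.3, 1.1)
0 [-31, -17, 0, 0.02, -0.0, 0.67]
1 [-32, -15, 0, 0.02, -0.0, 0.67]
2 [-33, -13, 0, 0.01, -0.01, 0.66]
3 [-34, -11, 0, 0.02, -0.0, 0.67]
4 [-35, -8, 1, 0.01, -0.01, 0.66]
-> (0.4965, -0.393, 0.3, 0.85)
5 [-32, 15, 0, 0.0, 0.0, 0.6]
6 [-31, 18, 0, 0.0, 0.0, 0.6]
7 [-31, 19, 0, 0.0, 0.0, 0.6]
8 [-29, 21, 0, 0.0, 0.0, 0.59]
-> (0.4965, -0.393, 0.16, 0.85)
9 [0, 0, 35, 0.0, 0.0, 0.0]
10 [0, 0, 35, 0.0, 0.0, 0.0]
11 [0, 0, 35, 0.0, 0.0, 0.0]
12 [0, 0, 35, 0.0, 0.0, 0.0]
```

View pics/scene2.png

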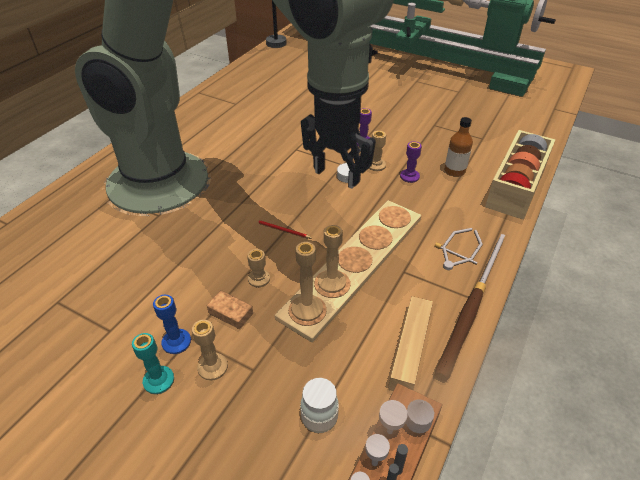

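155 stands on its pad at (333,285), and its spacing from the tallest matches 90 mm within about 1 mm. Next is 130 at (207,350).

Call:
carry_out(targets=[[-31,-17,0,0,0,0.67,60],[-32,-15,0,0,0,0.67,60],[-33,-13,0,0,0,0.66,60],[-34,-11,0,0,0,0.67,60],[-35,-8,0,0,0,0.66,60]])

```text
clock: 6.75
position: [0.4964, -0.2495, 0.2933]
tool_rot: [-3.14, 0.0, 1.098]
force: [1.3, -0.9, 0.5]
grip_width: 0.0651
```

Call:
carry_out(targets=[[-32,15,0,0,0,0.6,60],[-31,18,0,0,0,0.6,60],[-31,19,0,0,0,0.6,60],[-29,21,0,0,0,0.6,60],[0,0,0,0,0,0,60]])

```text
clock: 7.17
position: [0.4912, -0.3981, 0.2929]
tool_rot: [-3.141, 0.004, 0.839]
force: [-0.6, -0.9, -0.5]
grip_width: 0.0652
```

Run:
```python
from h import *
from workcell import bot
s=bot.observe()
print(s["qpos"].round(2)); plan([(.4947,-.3925,.16,.85),(.4947,-.3925,.0935,.85)],s,35)
```

```text
[ 0.19  0.55  0.62  1.53 -0.33  1.17  0.14]
-> (0.4947, -0.3925, 0.16, 0.85)
0 [2, 0, 33, -0.0, 0.01, -0.03]
1 [2, 0, 33, -0.0, 0.01, -0.02]
2 [1, -1, 33, -0.0, 0.01, -0.03]
3 [2, 0, 34, -0.01, 0.01, -0.02]
-> (0.4947, -0.3925, 0.0935, 0.85)
4 [0, 0, 33, 0.0, -0.0, -0.0]
5 [0, 0, 33, 0.0, -0.0, -0.0]
```

Call:
carry_out(targets=[[2,0,33,0,0,0,60],[1,0,33,0,0,0,60],[1,-1,33,0,0,0,60],[1,0,30,0,0,0,60],[0,0,0,0,0,0,60]])

```text
clock: 7.58
position: [0.4942, -0.3851, 0.159]
tool_rot: [-3.133, 0.001, 0.85]
force: [-0.6, 1.0, 0.5]
grip_width: 0.0651
```

Run:
```python
from h import *
from workcell import bot
plan([(.4947,-.3925,.0935,.85)],bot.observe(),20)
```

```text
-> (0.4947, -0.3925, 0.0935, 0.85)
0 [-1, 1, 16, -0.02, 0.0, -0.0]
1 [-1, 2, 16, -0.02, 0.0, -0.0]
2 [-2, 1, 17, -0.02, 0.01, -0.0]
3 [-1, 2, 17, -0.03, 0.0, -0.0]
```

Call:
carry_out(targets=[[0,0,0,0,0,0,60],[0,0,0,0,0,0,60],[0,0,0,0,0,0,60]])

```text
clock: 7.83
position: [0.497, -0.3884, 0.1672]
tool_rot: [3.139, -0.0, 0.849]
force: [-0.3, 0.0, -0.3]
grip_width: 0.0656
```

Call:
carry_out(targets=[[-2,0,10,0,0,0,60],[-2,1,20,0,0,0,60],[-1,0,20,0,0,0,60],[0,0,15,0,0,0,60],[0,0,9,0,0,0,60]])

```text
clock: 8.25
position: [0.4936, -0.3919, 0.0901]
tool_rot: [-3.141, 0.0, 0.85]
force: [-0.2, 0.4, -0.2]
grip_width: 0.0652
```

Call:
carry_out(targets=[[0,0,0,0,0,0,60],[0,0,0,0,0,0,90],[0,0,0,0,0,0,110],[0,0,0,0,0,0,130],[0,0,0,0,0,0,150]])

```text
clock: 8.67
position: [0.4946, -0.3925, 0.0924]
tool_rot: [3.139, -0.0, 0.85]
force: [0.2, 0.1, 3.4]
grip_width: 0.0371
```

Call:
carry_out(targets=[[0,0,0,0,0,0,180],[0,0,0,0,0,0,180],[0,0,0,0,0,0,180]])

```text
clock: 8.92
position: [0.4946, -0.3925, 0.0924]
tool_rot: [3.14, -0.0, 0.85]
force: [1.4, 0.3, 7.4]
grip_width: 0.0375
```

Run:
```python
from h import *
from workcell import bot
s=bot.observe(); x,y,z=s["position"]
plan([(x,y,.26,.85),(.50,-.20,.30,1.2),(.53,-.016,.25,1.447),(.6145,-.016,.165,1.447)],s,34)
```

```text
-> (np.float64(0.4946139449488827), np.float64(-0.39253160487090083), 0.26, 0.85)
0 [0, 0, -34, 0.0, -0.0, -0.0]
1 [0, 0, -33, 0.0, -0.0, -0.0]
2 [0, 0, -34, 0.01, -0.0, -0.0]
3 [0, 0, -33, 0.0, -0.0, -0.0]
4 [0, 0, -34, 0.01, -0.0, -0.0]
-> (0.5, -0.2, 0.3, 1.2)
5 [25, -20, -7, -0.0, -0.0, -0.56]
6 [26, -19, -7, 0.0, -0.0, -0.56]
7 [27, -18, -6, 0.0, -0.0, -0.56]
8 [28, -16, -7, 0.0, -0.0, -0.56]
9 [28, -14, -6, 0.0, -0.0, -0.55]
10 [30, -12, -7, 0.0, -0.0, -0.56]
-> (0.53, -0.016, 0.25, 1.447)
11 [30, -7, 8, 0.0, -0.0, -0.39]
12 [31, -5, 8, 0.0, -0.0, -0.39]
13 [31, -4, 9, 0.0, -0.0, -0.39]
14 [31, -3, 8, 0.0, -0.0, -0.39]
15 [31, -1, 9, 0.0, -0.0, -0.4]
16 [31, 0, 8, 0.0, -0.0, -0.39]
-> (0.6145, -0.016, 0.165, 1.447)
17 [3, 21, 21, 0.0, -0.0, -0.0]
18 [2, 21, 21, 0.0, -0.0, -0.0]
19 [3, 21, 22, 0.0, -0.0, -0.0]
20 [2, 21, 21, 0.0, -0.0, -0.0]
```

Call:
carry_out(targets=[[0,0,-30,0,0,0,180],[0,0,-34,0,0,0,180],[0,0,-34,0,0,0,180],[0,0,-34,0,0,0,180],[0,0,-36,0,0,0,180]])

```text
clock: 9.33
position: [0.4935, -0.3917, 0.261]
tool_rot: [-3.141, 0.0, 0.849]
force: [0.9, -1.0, -1.0]
grip_width: 0.0372
```

Call:
carry_out(targets=[[25,-20,-7,0,0,-0.56,180],[26,-19,-7,0,0,-0.56,180],[27,-18,-6,0,0,-0.56,180],[28,-16,-7,0,0,-0.56,180],[28,-14,-6,0,0,-0.55,180]])

```text
clock: 9.75
position: [0.4982, -0.2303, 0.293]
tool_rot: [3.141, -0.0, 1.145]
force: [0.6, -1.1, -1.0]
grip_width: 0.0375
```

Call:
carry_out(targets=[[30,-12,-7,0,0,-0.56,180],[30,-7,8,0,0,-0.39,180],[31,-5,8,0,0,-0.39,180],[31,-4,9,0,0,-0.39,180],[31,-3,8,0,0,-0.39,180]])

```text
clock: 10.17
position: [0.5193, -0.0749, 0.2663]
tool_rot: [3.141, -0.0, 1.366]
force: [1.5, 0.1, -0.9]
grip_width: 0.037
```

Call:
carry_out(targets=[[31,-1,9,0,0,-0.4,180],[20,0,8,0,0,-0.39,180],[0,0,0,0,0,0,180],[0,0,0,0,0,0,180],[0,0,0,0,0,0,180]])

```text
clock: 10.58
position: [0.528, -0.0273, 0.2495]
tool_rot: [3.141, 0.001, 1.445]
force: [0.1, -0.7, -1.1]
grip_width: 0.0373
```

Run:
```python
from h import *
from workcell import bot
s=bot.observe()
plan([(.6146,-.0175,.16,1.447),(.6146,-.0175,.119,1.447)],s,30)
```

```text
-> (0.6146, -0.0175, 0.16, 1.447)
0 [4, 17, 18, 0.0, 0.0, -0.0]
1 [4, 17, 18, 0.0, 0.0, -0.0]
2 [4, 17, 18, 0.0, 0.0, -0.01]
3 [4, 17, 18, 0.0, 0.0, -0.0]
4 [5, 17, 18, 0.0, 0.0, -0.01]
-> (0.6146, -0.0175, 0.119, 1.447)
5 [0, 0, 20, 0.0, 0.0, 0.0]
6 [0, 0, 21, 0.0, 0.0, 0.0]
```

Call:
carry_out(targets=[[4,17,18,0,0,0,180],[4,17,18,0,0,0,180],[4,17,18,0,0,0,180],[4,17,18,0,0,0,180],[5,17,18,0,0,0,180]])

```text
clock: 11.0
position: [0.6159, -0.0178, 0.1588]
tool_rot: [3.141, 0.001, 1.444]
force: [0.6, 0.6, -1.0]
grip_width: 0.0373
```

Call:
carry_out(targets=[[0,0,20,0,0,0,180],[0,0,16,0,0,0,180],[0,0,0,0,0,0,180],[0,0,0,0,0,0,180],[0,0,0,0,0,0,180]])

```text
clock: 11.42
position: [0.6156, -0.0169, 0.1246]
tool_rot: [3.14, 0.0, 1.445]
force: [-0.1, 0.2, -1.0]
grip_width: 0.0371
```

Call:
carry_out(targets=[[0,-1,5,0,0,0,180],[0,0,4,0,0,0,180],[0,0,1,0,0,0,180],[0,0,0,0,0,0,180],[0,0,0,0,0,0,180]])

```text
clock: 11.83
position: [0.6146, -0.0159, 0.1143]
tool_rot: [3.14, -0.0, 1.446]
force: [-0.8, 0.4, 9.9]
grip_width: 0.0371
```

Call:
carry_out(targets=[[0,0,-1,0,0,0,140],[0,0,0,0,0,0,125],[0,0,0,0,0,0,110],[0,0,0,0,0,0,90],[0,0,0,0,0,0,60]])

```text
clock: 12.25
position: [0.614, -0.0158, 0.1142]
tool_rot: [-3.141, 0.0, 1.446]
force: [0.3, -0.2, -0.4]
grip_width: 0.0649
```

Call:
carry_out(targets=[[0,0,0,0,0,0,60],[0,0,-15,0,0,0,60],[0,0,-25,0,0,0,60],[0,0,-38,0,0,0,60],[0,0,-38,0,0,0,60]])

```text
clock: 12.67
position: [0.6134, -0.016, 0.2311]
tool_rot: [-3.14, 0.001, 1.446]
force: [0.2, -0.3, 0.3]
grip_width: 0.0652
```

Call:
carry_out(targets=[[0,0,-38,0,0,0,60],[0,0,-20,0,0,0,60],[0,0,0,0,0,0,60],[0,0,0,0,0,0,60]])

```text
clock: 13.0
position: [0.6144, -0.0158, 0.2893]
tool_rot: [3.14, -0.001, 1.447]
force: [0.2, -0.5, -0.3]
grip_width: 0.0654
```

Run:
```python
from h import *
from workcell import bot
s=bot.observe(); print(s["position"])
f=bot.grab_frame("scene"); cv2.imwrite("pics/scene3.png",f["color"][:,:,::-1]); P=cloud(f)
for k,c,h in(("130",(.6146,-.0177),.152),("155",(.603,-.107),.177),("tallest",(.592,-.196),.202)): print(k,sticktop(f,P,c,h))
f=np.load("top0.npz"); print("purple",ray(f,(181,217),.105),ray(f,(159,291),.105))
plan([(.56,.15,.29,1.75),(.4985,.356,.24,2.05)],s,38)
```

```text
[ 0.61440315 -0.01578282  0.28933169]
130 (array([ 0.61860706, -0.02343213]), 8.792449951171875, 190, array([ 0.61691464, -0.01960275]))
155 (array([ 0.60530814, -0.11136169]), 9.398359298706055, 221, array([ 0.60410171, -0.10732263]))
tallest (array([ 0.59496279, -0.20040977]), 10.22509479522705, 249, array([ 0.59262425, -0.19801494]))
purple [0.60378831 0.34985505] [0.40641374 0.40504788]
-> (0.56, 0.15, 0.29, 1.75)
0 [32, -15, 0, 0.0, -0.0, -0.58]
1 [32, -13, 0, 0.0, -0.0, -0.58]
2 [33, -11, 0, 0.01, -0.0, -0.58]
3 [34, -9, 0, 0.0, -0.0, -0.58]
4 [34, -7, -1, 0.01, -0.0, -0.58]
-> (0.4985, 0.356, 0.24, 2.05)
5 [36, -4, 8, -0.0, -0.0, -0.48]
6 [36, -2, 8, -0.0, -0.0, -0.48]
7 [36, 0, 9, -0.0, -0.0, -0.48]
8 [36, 1, 8, -0.0, -0.0, -0.47]
9 [35, 3, 9, 0.0, -0.0, -0.48]
10 [35, 5, 8, 0.0, -0.0, -0.47]
```

View pics/scene3.png

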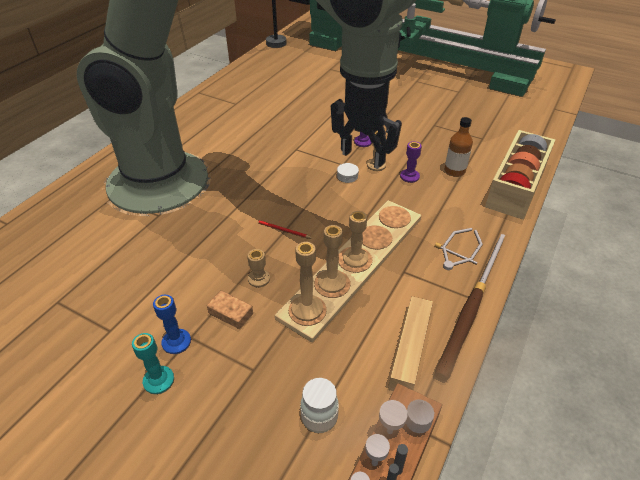

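130 is upright on its pad at (357,250), within about 2 mm. Next is 105 at (378,150).

Call:
carry_out(targets=[[32,-15,0,0,0,-0.58,60],[32,-13,0,0,0,-0.58,60],[33,-11,0,0,0,-0.58,60],[34,-9,0,0,0,-0.58,60],[34,-7,0,0,0,-0.58,60]])

```text
clock: 13.47
position: [0.5581, 0.1513, 0.287]
tool_rot: [-3.14, 0.0, 1.753]
force: [0.2, 0.6, -0.2]
grip_width: 0.0651
```

Call:
carry_out(targets=[[36,-4,8,0,0,-0.48,60],[36,-2,8,0,0,-0.48,60],[36,0,9,0,0,-0.48,60],[36,1,8,0,0,-0.48,60],[35,3,9,0,0,-0.48,60]])

```text
clock: 13.88
position: [0.5066, 0.3233, 0.2447]
tool_rot: [-3.14, 0.0, 2.004]
force: [1.1, -0.8, 0.2]
grip_width: 0.0653
```

Call:
carry_out(targets=[[35,5,8,0,0,-0.47,60],[0,0,20,0,0,0,60],[0,0,0,0,0,0,60],[0,0,0,0,0,0,60],[0,0,0,0,0,0,60]])

```text
clock: 14.3
position: [0.4985, 0.3546, 0.2185]
tool_rot: [-3.141, 0.001, 2.049]
force: [0.4, -0.8, -0.4]
grip_width: 0.0652
```

Run:
```python
from h import *
from workcell import bot
s=bot.observe(); print(s["position"],s["tool_rot"])
plan([(.4985,.356,.0685,2.05)],s,25)
```

```text
[0.49850561 0.35460782 0.21849995] [-3.14121151e+00  6.58076810e-04  2.04890464e+00]
-> (0.4985, 0.356, 0.0685, 2.05)
0 [0, 0, 21, -0.0, 0.0, -0.0]
1 [0, 0, 21, -0.0, 0.0, -0.0]
2 [0, 0, 22, -0.0, 0.0, -0.0]
3 [0, 0, 21, -0.0, 0.0, -0.0]
4 [0, 0, 22, -0.0, 0.0, -0.0]
5 [1, 0, 21, -0.0, 0.0, -0.01]
6 [0, 1, 22, -0.0, 0.01, -0.0]
```

Call:
carry_out(targets=[[0,0,22,0,0,0,60],[0,0,22,0,0,0,60],[0,0,22,0,0,0,60],[0,0,22,0,0,0,60],[0,0,21,0,0,0,60]])

```text
clock: 14.72
position: [0.4989, 0.3548, 0.1093]
tool_rot: [3.14, 0.0, 2.049]
force: [0.4, -0.7, -0.5]
grip_width: 0.0654
```

Call:
carry_out(targets=[[1,0,21,0,0,0,60],[0,1,20,0,0,0,60],[0,0,0,0,0,0,60],[0,0,0,0,0,0,90],[0,0,0,0,0,0,110]])

```text
clock: 15.13
position: [0.4993, 0.3569, 0.0699]
tool_rot: [3.14, -0.0, 2.05]
force: [0.5, -0.4, 0.5]
grip_width: 0.0492
```

Call:
carry_out(targets=[[0,0,0,0,0,0,130],[0,0,0,0,0,0,150],[0,0,0,0,0,0,180],[0,0,0,0,0,0,180],[0,0,0,0,0,0,180]])

```text
clock: 15.55
position: [0.4988, 0.3573, 0.0699]
tool_rot: [3.14, -0.0, 2.051]
force: [-2.6, -2.4, 10.5]
grip_width: 0.037
```

Run:
```python
from h import *
from workcell import bot
s=bot.observe(); x,y,z=s["position"]
plan([(x,y,.17,2.05),(.56,.22,.22,1.75),(.6255,.0715,.16,1.447)],s,34)
```

```text
-> (np.float64(0.4988319762794861), np.float64(0.35728764559946047), 0.17, 2.05)
0 [0, 0, -33, 0.0, -0.0, 0.0]
1 [0, 0, -34, 0.01, -0.0, 0.0]
2 [0, 0, -33, 0.0, -0.0, 0.01]
-> (0.56, 0.22, 0.22, 1.75)
3 [-30, -2, -10, 0.0, -0.0, 0.57]
4 [-30, 0, -10, 0.0, -0.0, 0.57]
5 [-30, 2, -10, 0.0, -0.0, 0.57]
6 [-30, 4, -10, 0.0, -0.0, 0.58]
7 [-29, 5, -10, 0.0, -0.0, 0.57]
-> (0.6255, 0.0715, 0.16, 1.447)
8 [-26, 6, 10, 0.0, -0.0, 0.48]
9 [-26, 8, 10, 0.0, -0.0, 0.48]
10 [-26, 9, 10, 0.0, -0.0, 0.48]
11 [-25, 10, 10, 0.0, -0.0, 0.48]
12 [-25, 12, 10, 0.0, -0.0, 0.49]
13 [-24, 12, 10, 0.0, -0.01, 0.48]
```

Call:
carry_out(targets=[[0,0,-33,0,0,0,180],[0,0,-34,0,0,0,180],[0,0,-33,0,0,0,180],[-30,-2,-10,0,0,0.57,180],[-30,0,-10,0,0,0.57,180]])

```text
clock: 15.97
position: [0.5229, 0.3032, 0.1912]
tool_rot: [3.138, -0.002, 1.932]
force: [1.9, -0.9, -0.7]
grip_width: 0.0371
```

Call:
carry_out(targets=[[-30,2,-10,0,0,0.57,180],[-30,4,-10,0,0,0.58,180],[-29,5,-10,0,0,0.57,180],[-26,6,10,0,0,0.48,180],[-26,8,10,0,0,0.48,180]])

```text
clock: 16.38
position: [0.5825, 0.17, 0.2002]
tool_rot: [3.138, -0.001, 1.648]
force: [-1.1, 0.7, -1.6]
grip_width: 0.037
```

Call:
carry_out(targets=[[-26,9,10,0,0,0.48,180],[-25,10,10,0,0,0.48,180],[-25,12,10,0,0,0.49,180],[-24,12,10,0,0,0.48,180],[0,0,0,0,0,0,180]])

```text
clock: 16.8
position: [0.6257, 0.0651, 0.1576]
tool_rot: [3.141, 0.003, 1.44]
force: [-0.6, -0.5, -0.8]
grip_width: 0.0369
```

Call:
carry_out(targets=[[0,0,0,0,0,0,180],[0,0,0,0,0,0,180],[0,0,0,0,0,0,180]])

```text
clock: 17.05
position: [0.6249, 0.0724, 0.159]
tool_rot: [3.141, -0.001, 1.45]
force: [-0.9, 0.3, -0.3]
grip_width: 0.0369
```

Run:
```python
from h import *
from workcell import bot
s=bot.observe()
plan([(.6255,.0715,.100,1.447)],s,20)
```

```text
-> (0.6255, 0.0715, 0.1, 1.447)
0 [0, 0, 20, 0.0, -0.0, 0.01]
1 [0, 0, 20, 0.0, -0.0, 0.01]
2 [-1, 1, 19, 0.01, -0.01, 0.01]
```

Call:
carry_out(targets=[[0,0,20,0,0,0,180],[0,0,20,0,0,0,180],[0,0,18,0,0,0,180],[0,0,0,0,0,0,180],[0,0,0,0,0,0,180]])

```text
clock: 17.47
position: [0.6247, 0.072, 0.1005]
tool_rot: [-3.141, 0.0, 1.45]
force: [0.8, -0.8, -0.4]
grip_width: 0.0369
```

Call:
carry_out(targets=[[0,0,5,0,0,0,180],[0,0,2,0,0,0,180],[0,0,1,0,0,0,180],[0,0,0,0,0,0,180],[0,0,0,0,0,0,180]])

```text
clock: 17.88
position: [0.6251, 0.0712, 0.0927]
tool_rot: [3.141, -0.0, 1.449]
force: [0.4, 0.0, -0.7]
grip_width: 0.0371
```

Call:
carry_out(targets=[[0,0,1,0,0,0,180],[0,0,0,0,0,0,180],[0,0,0,0,0,0,180]])

```text
clock: 18.13
position: [0.6252, 0.0712, 0.092]
tool_rot: [3.141, -0.0, 1.449]
force: [-2.1, 0.6, 8.5]
grip_width: 0.0372
```

Call:
carry_out(targets=[[0,0,-1,0,0,0,140],[0,0,0,0,0,0,125],[0,0,0,0,0,0,110],[0,0,0,0,0,0,90],[0,0,0,0,0,0,60]])

```text
clock: 18.55
position: [0.6249, 0.0712, 0.0922]
tool_rot: [-3.141, 0.0, 1.449]
force: [-0.3, -0.2, 0.5]
grip_width: 0.0649
```

Call:
carry_out(targets=[[0,0,0,0,0,0,60],[0,0,-15,0,0,0,60],[0,0,-25,0,0,0,60],[0,0,-38,0,0,0,60],[0,0,-38,0,0,0,60]])

```text
clock: 18.97
position: [0.6243, 0.0709, 0.2091]
tool_rot: [-3.14, 0.001, 1.448]
force: [0.4, -0.2, 0.6]
grip_width: 0.0652
```

Call:
carry_out(targets=[[0,0,-38,0,0,0,60],[0,0,-20,0,0,0,60],[0,0,0,0,0,0,60],[0,0,0,0,0,0,60]])

```text
clock: 19.3
position: [0.6253, 0.0712, 0.2674]
tool_rot: [3.14, -0.001, 1.449]
force: [0.3, 0.1, -0.5]
grip_width: 0.0656
```

Run:
```python
from h import *
from workcell import bot
s=bot.observe(); print(s["position"])
f=bot.grab_frame("scene"); P=cloud(f)
for k,c,h in(("105",(.6255,.0715),.127),("130",(.6146,-.0177),.152),("155",(.603,-.107),.177),("80",(.4465,-.161),.08)): print(k,sticktop(f,P,c,h))
plan([(.4465,-.161,.18,1.447)],s,36)
```

```text
[0.62533364 0.07124363 0.26740677]
105 (array([0.62712397, 0.06654809]), 8.310484886169434, 166, array([0.62567505, 0.07218287]))
130 (array([ 0.61865491, -0.02351275]), 8.799386978149414, 192, array([ 0.61707734, -0.01944162]))
155 (array([ 0.60535017, -0.11145728]), 9.408223152160645, 217, array([ 0.60395347, -0.10739956]))
80 (array([ 0.44914778, -0.16609889]), 8.792449951171875, 185, array([ 0.44752091, -0.16364521]))
-> (0.4465, -0.161, 0.18, 1.447)
0 [-28, -17, 10, 0.0, -0.0, 0.0]
1 [-28, -17, 10, 0.0, -0.0, 0.0]
2 [-28, -16, 10, 0.0, -0.0, 0.0]
3 [-28, -17, 9, 0.0, -0.0, 0.0]
4 [-28, -16, 10, 0.0, -0.0, 0.0]
5 [-28, -17, 9, 0.0, -0.0, 0.0]
6 [-28, -16, 10, 0.01, -0.0, 0.01]
7 [-28, -17, 9, 0.0, -0.0, 0.0]
8 [-28, -16, 10, 0.01, -0.01, 0.01]
```

Call:
carry_out(targets=[[-28,-17,0,0,0,0,60],[-28,-17,0,0,0,0,60],[-28,-16,10,0,0,0,60],[-28,-17,10,0,0,0,60],[-28,-16,10,0,0,0,60]])

```text
clock: 19.77
position: [0.5237, -0.0586, 0.2349]
tool_rot: [-3.14, 0.0, 1.449]
force: [0.3, -1.8, -0.6]
grip_width: 0.0656
```

Call:
carry_out(targets=[[-28,-17,10,0,0,0,60],[-28,-16,10,0,0,0,60],[-28,-17,10,0,0,0,60],[-28,-16,10,0,0,0,60],[0,0,15,0,0,0,60]])

```text
clock: 20.18
position: [0.4424, -0.1652, 0.1808]
tool_rot: [-3.14, 0.001, 1.443]
force: [0.6, -1.8, 0.5]
grip_width: 0.0652
```

Call:
carry_out(targets=[[0,0,15,0,0,0,60],[0,0,0,0,0,0,60],[0,0,0,0,0,0,60],[0,0,0,0,0,0,60]])

```text
clock: 20.52
position: [0.4464, -0.1607, 0.1665]
tool_rot: [-3.141, 0.0, 1.449]
force: [-0.5, -0.3, 0.1]
grip_width: 0.0651
```

Run:
```python
from h import *
from workcell import bot
s=bot.observe(); print(s["position"],s["tool_rot"])
plan([(.4465,-.161,.0445,1.447)],s,22)
```

```text
[ 0.44641292 -0.16067998  0.16647213] [-3.14107664e+00  1.68346809e-04  1.44889003e+00]
-> (0.4465, -0.161, 0.0445, 1.447)
0 [0, 0, 20, -0.0, 0.0, 0.0]
1 [0, 0, 20, -0.0, 0.0, 0.0]
2 [0, 0, 20, -0.0, 0.0, 0.0]
3 [0, 0, 21, -0.0, 0.0, 0.01]
4 [0, 0, 20, -0.0, 0.0, 0.0]
5 [0, 0, 21, -0.0, 0.0, 0.01]
```

Call:
carry_out(targets=[[0,0,20,0,0,0,60],[0,0,20,0,0,0,60],[0,0,21,0,0,0,60],[0,0,20,0,0,0,60],[0,0,21,0,0,0,60]])

```text
clock: 20.93
position: [0.4471, -0.1605, 0.0641]
tool_rot: [3.14, 0.0, 1.449]
force: [0.6, -0.5, -0.2]
grip_width: 0.0656
```

Call:
carry_out(targets=[[0,0,20,0,0,0,60],[0,0,0,0,0,0,60],[0,0,0,0,0,0,90],[0,0,0,0,0,0,110],[0,0,0,0,0,0,130]])

```text
clock: 21.35
position: [0.4471, -0.1609, 0.0456]
tool_rot: [3.14, 0.0, 1.449]
force: [-0.2, -0.9, -0.0]
grip_width: 0.0423
```

Call:
carry_out(targets=[[0,0,0,0,0,0,150],[0,0,0,0,0,0,180],[0,0,0,0,0,0,180],[0,0,0,0,0,0,180]])

```text
clock: 21.68
position: [0.447, -0.1609, 0.0455]
tool_rot: [3.14, 0.0, 1.449]
force: [-1.0, 0.4, 12.4]
grip_width: 0.0372
```

Run:
```python
from h import *
from workcell import bot
s=bot.observe(); x,y,z=s["position"]
plan([(x,y,.18,1.447),(.50,.16,.22,1.447),(.6364,.1606,.13,1.447)],s,36)
```

```text
-> (np.float64(0.44701424032727566), np.float64(-0.16089209869108836), 0.18, 1.447)
0 [0, 0, -34, 0.0, -0.0, 0.0]
1 [0, 0, -34, 0.01, -0.0, 0.01]
2 [0, 0, -33, 0.0, -0.0, 0.0]
3 [0, 0, -34, 0.01, -0.0, 0.01]
-> (0.5, 0.16, 0.22, 1.447)
4 [32, 1, -4, -0.0, -0.0, -0.0]
5 [33, 1, -4, -0.0, -0.0, -0.0]
6 [32, 1, -4, -0.0, -0.0, -0.0]
7 [33, 1, -4, -0.0, -0.0, -0.0]
8 [32, 1, -4, -0.0, -0.0, -0.0]
9 [33, 2, -4, -0.0, -0.0, -0.0]
10 [32, 1, -4, -0.0, -0.0, -0.0]
11 [33, 2, -4, -0.0, -0.0, -0.0]
12 [32, 1, -4, -0.0, -0.0, -0.0]
13 [33, 2, -4, -0.0, -0.0, -0.0]
-> (0.6364, 0.1606, 0.13, 1.447)
14 [3, 27, 18, -0.0, -0.0, -0.0]
15 [4, 27, 18, -0.0, -0.0, -0.0]
16 [3, 27, 18, -0.0, -0.0, -0.0]
17 [4, 27, 18, -0.0, -0.0, -0.0]
18 [3, 27, 18, -0.0, -0.0, -0.0]
```

Call:
carry_out(targets=[[0,0,-34,0,0,0,180],[0,0,-34,0,0,0,180],[0,0,-33,0,0,0,180],[0,0,-34,0,0,0,180],[32,1,-4,0,0,0,180]])

```text
clock: 22.1
position: [0.4525, -0.1339, 0.189]
tool_rot: [3.134, 0.001, 1.442]
force: [1.1, -1.4, -0.1]
grip_width: 0.0371
```

Call:
carry_out(targets=[[33,1,-4,0,0,0,180],[32,1,-4,0,0,0,180],[33,1,-4,0,0,0,180],[32,1,-4,0,0,0,180],[33,2,-4,0,0,0,180]])

```text
clock: 22.52
position: [0.4769, 0.0335, 0.2044]
tool_rot: [3.141, -0.001, 1.449]
force: [0.6, -0.4, -1.4]
grip_width: 0.0369
```

Call:
carry_out(targets=[[32,1,-4,0,0,0,180],[33,2,-4,0,0,0,180],[32,1,-4,0,0,0,180],[33,2,-4,0,0,0,180],[0,0,0,0,0,0,180]])

```text
clock: 22.93
position: [0.4993, 0.1669, 0.2204]
tool_rot: [3.14, -0.003, 1.455]
force: [-0.5, -0.1, -0.9]
grip_width: 0.0369
```

Call:
carry_out(targets=[[3,27,18,0,0,0,180],[4,27,18,0,0,0,180],[3,27,18,0,0,0,180],[4,27,18,0,0,0,180],[3,27,10,0,0,0,180]])

```text
clock: 23.35
position: [0.6354, 0.1607, 0.1359]
tool_rot: [-3.14, 0.0, 1.449]
force: [-0.2, 0.6, -0.9]
grip_width: 0.0373
```

Call:
carry_out(targets=[[0,0,0,0,0,0,180],[0,0,0,0,0,0,180],[0,0,0,0,0,0,180]])

```text
clock: 23.6
position: [0.6346, 0.1605, 0.1378]
tool_rot: [3.142, 0.0, 1.448]
force: [-0.6, 1.4, -1.9]
grip_width: 0.0372
```

Run:
```python
from h import *
from workcell import bot
s=bot.observe()
plan([(.6368,.1606,.075,1.447)],s,20)
```

```text
-> (0.6368, 0.1606, 0.075, 1.447)
0 [0, 1, 16, 0.0, 0.0, 0.0]
1 [0, 0, 16, 0.0, 0.0, 0.0]
2 [0, 1, 15, 0.0, 0.0, 0.01]
3 [0, 0, 16, 0.0, 0.0, 0.0]
```

Placing height is about 0.0675.

Call:
carry_out(targets=[[0,1,20,0,0,0,180],[0,0,20,0,0,0,180],[0,1,20,0,0,0,180],[0,0,3,0,0,0,180],[0,0,0,0,0,0,180]])

```text
clock: 24.02
position: [0.6361, 0.1605, 0.0745]
tool_rot: [-3.141, 0.0, 1.449]
force: [0.8, -0.5, -0.0]
grip_width: 0.037
```

Call:
carry_out(targets=[[0,0,4,0,0,0,180],[0,0,2,0,0,0,180],[0,0,0,0,0,0,180],[0,0,0,0,0,0,180]])

```text
clock: 24.35
position: [0.6372, 0.1605, 0.069]
tool_rot: [3.141, -0.0, 1.449]
force: [-0.6, 0.5, -1.1]
grip_width: 0.0371
```

Call:
carry_out(targets=[[0,0,1,0,0,0,180],[0,0,1,0,0,0,180],[0,0,0,0,0,0,180],[0,0,0,0,0,0,180]])

```text
clock: 24.68
position: [0.6372, 0.1606, 0.0676]
tool_rot: [3.141, -0.001, 1.449]
force: [-5.4, -0.1, 16.7]
grip_width: 0.0369
```

Release, rise, and withdraw toward the base and left so the top camera can see the row.

Call:
carry_out(targets=[[0,0,-1,0,0,0,140],[0,0,0,0,0,0,125],[0,0,0,0,0,0,110],[0,0,0,0,0,0,90],[0,0,0,0,0,0,60]])

```text
clock: 25.1
position: [0.6369, 0.1603, 0.0672]
tool_rot: [-3.142, 0.0, 1.449]
force: [-1.1, 0.7, -0.2]
grip_width: 0.0644
```

Call:
carry_out(targets=[[0,0,0,0,0,0,60],[0,0,-15,0,0,0,60],[0,0,-25,0,0,0,60],[0,0,-38,0,0,0,60],[0,0,-38,0,0,0,60]])

```text
clock: 25.52
position: [0.6363, 0.1601, 0.184]
tool_rot: [-3.14, 0.001, 1.448]
force: [0.1, 0.3, 0.5]
grip_width: 0.0653
```

Call:
carry_out(targets=[[0,0,-38,0,0,0,60],[0,0,-38,0,0,0,60],[28,-20,-10,0,0,-0.6,60],[28,-20,0,0,0,-0.9,60],[30,-20,0,0,0,-0.9,60]])

```text
clock: 25.93
position: [0.581, 0.2498, 0.2703]
tool_rot: [3.14, -0.001, 1.703]
force: [0.0, 1.4, -0.6]
grip_width: 0.065
```

Call:
carry_out(targets=[[33,-15,0,0,0,-0.9,60],[33,-10,0,0,0,-0.9,60],[33,-10,0,0,0,-0.9,60],[33,-10,0,0,0,-0.9,60],[33,-10,0,0,0,-0.9,60]])

```text
clock: 26.35
position: [0.477, 0.3897, 0.2692]
tool_rot: [3.141, 0.0, 2.176]
force: [1.7, -0.6, -1.4]
grip_width: 0.0656
```

Call:
carry_out(targets=[[33,0,0,0,0,-0.9,60],[33,0,0,0,0,-0.9,60],[33,0,0,0,0,-0.9,60],[0,0,0,0,0,0,60],[0,0,0,0,0,0,60]])

```text
clock: 26.77
position: [0.4134, 0.4653, 0.2691]
tool_rot: [-3.141, -0.001, 2.457]
force: [0.3, 0.1, 0.3]
grip_width: 0.0653
```

Run:
```python
from h import *
from workcell import bot
u=np.array([-.0333,-.2676]);u/=np.hypot(*u)
for n in("scene","top"):
    f=bot.grab_frame(n); cv2.imwrite(f"pics/{n}9.png",f["color"][:,:,::-1]); P=cloud(f)
    for k,c,h in(("80",(.6364,.1606),.102),("105",(.6253,.0713),.127),("130",(.6146,-.0177),.152),("155",(.6031,-.1068),.177),("tallest",(.592,-.196),.202)):
        r=sticktop(f,P,c,h)
        if r: print(n,k,"off from pad mm",((r[0]-c)*1000).round(1),((r[3]-c)*1000).round(1),round(r[1],1))
        else: print(n,k,None)
```

```text
scene 80 off from pad mm [ 2.6 -6.1] [ 1.8 -3.6] 7.8
scene 105 off from pad mm [ 1.8 -4.8] [ 0.2 -0.5] 8.3
scene 130 off from pad mm [ 4.  -5.7] [ 2.5 -1.7] 8.8
scene 155 off from pad mm [ 2.4 -4.5] [ 0.4 -1.7] 9.5
scene tallest off from pad mm [ 3.  -4.4] [ 0.9 -1.5] 10.2
top 80 off from pad mm [ 0.7 -2.2] [ 2.  -2.3] 7.1
top 105 off from pad mm [-0.9  1.7] [-0.1  1.1] 7.3
top 130 off from pad mm [1.5 0.3] [2.2 0.1] 7.3
top 155 off from pad mm [-0.8  1.2] [-0.9  1.7] 7.5
top tallest off from pad mm [0.1 1.4] [0.2 0.7] 7.7
```

View pics/top9.png

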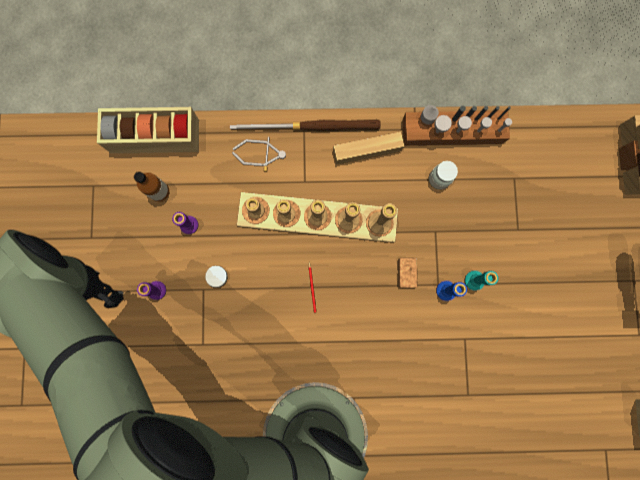

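View pics/scene9.png

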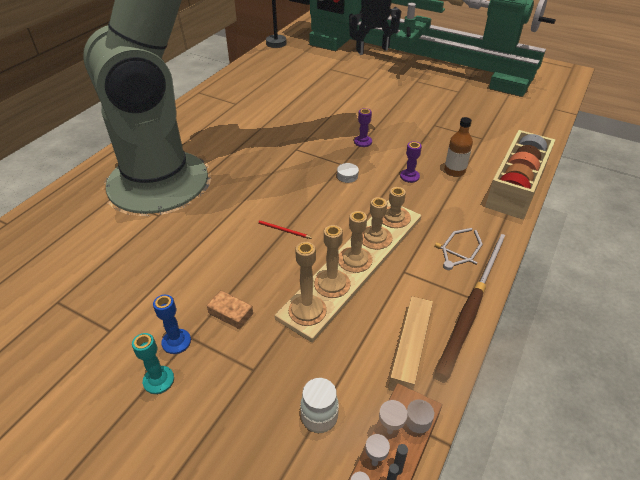

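The row steps down from the tallest at (307,285) to the 80 at (397,208). All five are upright on their pads and about 2 mm from centre, and nothing else was disturbed. The arm is clear, so I'm handing in.

```bash
python3 -c "
from workcell import bot
print(bot.job_done())"
```

```text
the job is handed in; nothing more can be done
None
```

I set the four candlesticks upright on the free pads beside the untouched tallest, in the order 155, 130, 105, 80. I then withdrew the arm and handed the job in at about 27 s of robot time.

**Last checks:** In the top view, all five rims are within about 2.5 mm of their pad centres and at the right heights. The scene view agrees once its constant offset of about 3–5 mm is taken off; that offset is there on the untouched tallest too. It suggests the 130 and 80 sit about 2 mm off centre.

**Along the way:** I overshot by about 30 mm while carrying the 155 and corrected it before lowering, without contact. The highest placing force was about 17 N. Nothing fell, and the purple, blue and turquoise lookalikes were not moved.

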